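Refill the toolbox tray in mirrored order

ROBOT

A 6-joint arm with a two-finger parallel gripper is mounted at the origin on the work surface. World frame = base frame: x ahead of the robot, y to its left, z up, the work surface at z = 0. Lengths are in m, angles in rad, forces in N, time in s.
With the tool pointing down it reaches from about 0.3 to 0.775 m from the base axis. Payload 14.6 kg.
Tool frame: the origin (TCP) lies at the very end of the fingers, on their centre line; the grasp point (between the pads) lies 19 mm behind it; z points along the fingers, y is the line along which they close (so a half turn about z gives the same grasp; the last joint's range is limited). The gripper opens to 85 mm and grips with 20 to 120 N. Pads are 22 mm wide; open, the fingers measure 114 mm over their backs; the gripper's body (76 mm by 85 mm) begins 54 mm behind the grasp point. The pads swing forward as they close: fully open they stand 13 mm farther back than shut.
Start: joints at [-1.312, 0.3, 1.521, -0, 1.321, -0.067], TCP at [0.176, -0.521, 0.202] pointing down, gripper open.
Joint ranges: [-3.03, 3.03], [-0.79, 2.21], [0.23, 2.52], [-1.04, 4.18], [0, 3.07], [-2.55, 2.55]. Speed limits (rad/s): [2.22, 2.22, 2.57, 3.14, 3.14, 3.14].

INTERFACE

Orientations are given as [roll, pitch, yaw] about the fixed x, y, z axes, in that order (R = Rz(yaw) Ry(pitch) Rx(roll)).
In Python, from plant import * gives the robot as it stands.
- The arm moves only by the tool advance, called after ">>>" as name([rows], argument=value, ...), one row to a line, values as JSON. Schema: {"type":"object","properties":{"rows":{"type":"array","items":{"type":"object","properties":{"sx":{"type":"number"},"sy":{"type":"number"},"sz":{"type":"number"},"drx":{"type":"number"},"dry":{"type":"number"},"drz":{"type":"number"},"aperture":{"type":"number"}},"additionalProperties":false,"required":["aperture"]},"minItems":1,"maxItems":12},"only":{"type":"string"},"quiet":{"type":"boolean"},"lines":{"type":"string"}},"required":["rows"],"additionalProperties":false}. rows is a list of rows, 1 to 12 of them, each an object with the fields sx, sy, sz (the shift in normalised numbers (1 is 600 mm)), drx, dry, drz (a rotation vector in normalised numbers (1 is pi/2 rad)), aperture (the opening from 0.0 (shut) to 1.0 (fully open)); a field left out counts as zero (the opening has to be given); each row is the pose to reach, as a shift and turn from the pose commanded when the call began, along the tool's axes at that moment; what a row does not reach only later rows make up. A row lasts 1/8 s, in which the tool goes at most 0.0625 m and 0.188 rad, less where a joint would pass 70% of its speed; a pose out of reach is approached as far as the arm can. The fingers move at their own pace and stop on an object; the grip force is fixed at half the most. Time passes only in rows, so rows that do not move let the fingers close. The tool returns the time, the measured TCP pose, the force, the opening and the grip force at its end. only (a regular expression) keeps the lines of the reply that match it, lines (a string "A,B") keeps lines A to B, and quiet returns only ok. Shift and turn numbers lie between -1 and 1, and a call with a number outside is refused. Input that does not fit is refused with a message, and nothing moves.
- sense(): the state, without advancing time (a new reading comes with each control period).
- get_image(name): name is "scene" or "side" or "wrist"; returns (picture, depth): 400x640x3 uint8, red, green, blue; 400x640 float32, m along the optical axis (not along the pixel's ray), 0 where there is no reading.
- camera_info(name): a dict with "mtx" (3x3 intrinsics, pixels), "pose" (4x4, takes a point from camera to world coordinates). Camera axes: x right, y down, z forward; pixel columns grow to the right and rows downward; lengths in m; the calibration is good to about 2 mm. A picture is of the moment at which its call begins: read the wrist's pose just before it. camera_info takes no time and is no camera call; for the wrist camera it gives the pose at the moment of the call.
- job_done(): hands the job in; it is judged then, once.
The state is a dict: "time": time; "joint_pos": joint angles; "joint_velocities": joint speeds; "joint_efforts": joint torques, N m; "ee_pos": TCP position; "tool_rot": TCP orientation; "ft_force": force on the tool from outside, world axes, zero at the start; "torque": the same for the moment, N m; "width": opening from 0.0 (shut) to 1.0 (fully open); "grip_force": force on a finger pad.
Only numpy, scipy, OpenCV 4.12 (cv2) and the standard library are available. Lean on these libraries where they do the work, as an engineer would, in place of code of your own. Each camera call takes 0.05 s, during which the arm holds its last target. There are 200 camera calls.

TASK

Four containers stand in a row in the wooden carrier: a glue bottle, a tin can, a squat jar and a square canister. Move them one by one into the four cells of the grey plastic tray so that, as seen from the robot, they stand there in the reverse order: the leftmost in the carrier goes to the rightmost cell of the tray, and so on. Keep them upright, and set each one down on the floor of its cell without dropping it.

Things in the scene. Friction and masses are not known exactly. Their poses are not given: they have to be found in the camera images.
- bottle: Slim white plastic glue bottle with a grey pointed nozzle: 42 mm diameter up to 66 mm height, then a shoulder and a nozzle, 96 mm high in all, about 110 g. Upright, loose, in its carrier cell at the start (underside 10 mm above the bench, within 5 mm of the cell's centre). Origin: centre of its underside; z up.
- can: Plain steel tin can with a darker rim and disc on top: cylinder 48 mm in diameter, 82 mm high, about 220 g. Upright, loose, in its carrier cell at the start (underside 10 mm above the bench, within 5 mm of the cell's centre). Origin: centre of its underside; z up.
- jar: Squat pale glass jar with a light aluminium screw lid: cylinder 54 mm in diameter, 54 mm high (the lid is the top 14 mm, same diameter), about 180 g. Upright, loose, in its carrier cell at the start (underside 10 mm above the bench, within 5 mm of the cell's centre). Origin: centre of its underside; z up.
- canister: Square dark grey plastic canister, 44 mm by 44 mm (sides along its x and y axes) and 64 mm high, with a black round cap 30 mm across on top, 78 mm high in all, about 150 g. Upright, loose, in its carrier cell at the start (underside 10 mm above the bench, within 5 mm of the cell's centre, turned at most 0.3 rad against the carrier). Origin: centre of its underside; z up.
- bottle_cell: Square wooden cell fixed on the carrier in which the bottle stands at the start; it never moves and the four look alike. 76 mm square outside, 70 mm inside, floor 4 mm thick, top edge of its walls 26 mm above the bench. Origin: centre of its underside, 6 mm above the bench; axes parallel to the carrier's.
- can_cell: Square wooden cell fixed on the carrier in which the can stands at the start; it never moves and the four look alike. 76 mm square outside, 70 mm inside, floor 4 mm thick, top edge of its walls 26 mm above the bench. Origin: centre of its underside, 6 mm above the bench; axes parallel to the carrier's.
- jar_cell: Square wooden cell fixed on the carrier in which the jar stands at the start; it never moves and the four look alike. 76 mm square outside, 70 mm inside, floor 4 mm thick, top edge of its walls 26 mm above the bench. Origin: centre of its underside, 6 mm above the bench; axes parallel to the carrier's.
- canister_cell: Square wooden cell fixed on the carrier in which the canister stands at the start; it never moves and the four look alike. 76 mm square outside, 70 mm inside, floor 4 mm thick, top edge of its walls 26 mm above the bench. Origin: centre of its underside, 6 mm above the bench; axes parallel to the carrier's.
- carrier: Wooden carrier, fixed to the bench: board 90 mm (x) by 322 mm (y), 6 mm thick, with the four wooden cells in a row at y = +117, +39, -39, -117 mm and a 30 mm high end board at each end. Origin: centre of its underside, on the bench. x away from the robot; y along the row, to the robot's left (turned up to 0.2 rad). Carrier and tray lie side by side, either one on the left.
- tray: Grey plastic tray, fixed, empty at the start: 84 mm (x) by 324 mm (y), four cells in a row at x = 0, y = +117 (leftmost seen from the robot), +39, -39, -117 mm. Each is 72 mm square inside, floor 10 mm and top of the walls 24 mm above the bench, walls 6 mm thick. Origin: centre of its underside, on the bench. x away from the robot; y along the row, to its left (turned up to 0.2 rad).
There are look-alikes about, which are no part of the job. Leave any purple or yellow look-alike of the can alone. What is shaped like the canister but purple is not meant.

How it is judged:
At the end, for the whole second after the job is handed in: Each container stands upright (within 0.1 rad) and at rest on the floor of the tray's cell that mirrors its carrier cell (leftmost to rightmost and so on), its centre within 18 mm of the cell's centre along x and y and its underside within 4 mm of the cell floor's height (((y of bottle_cell in the frame of carrier between 0.097 and 0.137 m and y of bottle in the frame of tray between -0.135 and -0.099 m) or (y of bottle_cell in the frame of carrier between 0.019 and 0.059 m and y of bottle in the frame of tray between -0.057 and -0.021 m) or (y of bottle_cell in the frame of carrier between -0.059 and -0.019 m and y of bottle in the frame of tray between 0.021 and 0.057 m) or (y of bottle_cell in the frame of carrier between -0.137 and -0.097 m and y of bottle in the frame of tray between 0.099 and 0.135 m)) and x of bottle in the frame of tray between -0.018 and 0.018 m and z of bottle in the frame of tray between 0.006 and 0.014 m and angle between each of bottle, can, jar, canister's own z axis and vertical below 0.1 rad and linear speed of each of bottle, can, jar, canister below 0.02 m/s and angular speed of each of bottle, can, jar, canister below 0.2 rad/s and ((y of can_cell in the frame of carrier between 0.097 and 0.137 m and y of can in the frame of tray between -0.135 and -0.099 m) or (y of can_cell in the frame of carrier between 0.019 and 0.059 m and y of can in the frame of tray between -0.057 and -0.021 m) or (y of can_cell in the frame of carrier between -0.059 and -0.019 m and y of can in the frame of tray between 0.021 and 0.057 m) or (y of can_cell in the frame of carrier between -0.137 and -0.097 m and y of can in the frame of tray between 0.099 and 0.135 m)) and x of can in the frame of tray between -0.018 and 0.018 m and z of can in the frame of tray between 0.006 and 0.014 m and ((y of jar_cell in the frame of carrier between 0.097 and 0.137 m and y of jar in the frame of tray between -0.135 and -0.099 m) or (y of jar_cell in the frame of carrier between 0.019 and 0.059 m and y of jar in the frame of tray between -0.057 and -0.021 m) or (y of jar_cell in the frame of carrier between -0.059 and -0.019 m and y of jar in the frame of tray between 0.021 and 0.057 m) or (y of jar_cell in the frame of carrier between -0.137 and -0.097 m and y of jar in the frame of tray between 0.099 and 0.135 m)) and x of jar in the frame of tray between -0.018 and 0.018 m and z of jar in the frame of tray between 0.006 and 0.014 m and ((y of canister_cell in the frame of carrier between 0.097 and 0.137 m and y of canister in the frame of tray between -0.135 and -0.099 m) or (y of canister_cell in the frame of carrier between 0.019 and 0.059 m and y of canister in the frame of tray between -0.057 and -0.021 m) or (y of canister_cell in the frame of carrier between -0.059 and -0.019 m and y of canister in the frame of tray between 0.021 and 0.057 m) or (y of canister_cell in the frame of carrier between -0.137 and -0.097 m and y of canister in the frame of tray between 0.099 and 0.135 m)) and x of canister in the frame of tray between -0.018 and 0.018 m and z of canister in the frame of tray between 0.006 and 0.014 m); the robot touches nothing.
It fails at once if a container is tipped by more than 0.6 rad (angle between any of bottle, can, jar, canister's own z axis and vertical above 0.6 rad).
It fails at once if a container is dropped or thrown (moves faster than 0.6 m/s with no finger on it) ((linear speed of bottle above 0.6 m/s and contact force between bottle and the fingers below 0.05 N) or (linear speed of can above 0.6 m/s and contact force between can and the fingers below 0.05 N) or (linear speed of jar above 0.6 m/s and contact force between jar and the fingers below 0.05 N) or (linear speed of canister above 0.6 m/s and contact force between canister and the fingers below 0.05 N)).
It also fails if it takes over 106 s, if anything falls off the work surface, if the arm or the gripper's body presses on something with over 40 N, if the wrist force passes 120 N, or if a joint passes its speed limit or range.

## Working session

There is one attempt and no reset: what is moved stays moved. The work goes in short steps, Python scripts to look and compute and a tool call to move; the robot and the scene stay as the last step left them, time stands still between calls to the robot, and variables do not carry over. Pictures are saved under pics/ and viewed, at most 14 in all, crops included, and the job is handed in when it is done.

```bash
mkdir -p pics; python3 - <<'E'
from plant import *
import cv2,numpy as np
for n in ["scene","side"]:
    p,d=get_image(n); cv2.imwrite(f"pics/{n}0.png",cv2.cvtColor(p,cv2.COLOR_RGB2BGR)); np.save(f"{n}_d.npy",d)
    c=camera_info(n); print(n,np.round(c["mtx"],1).tolist(),np.round(c["pose"],3).tolist())
s=sense();print(s["time"],s["ee_pos"],s["tool_rot"],s["width"])
E
```

```text
scene [[403.0, 0.0, 317.3], [0.0, 403.0, 196.5], [0.0, 0.0, 1.0]] [[0.159, 0.643, -0.749, 1.227], [0.987, -0.102, 0.122, -0.122], [0.002, -0.759, -0.651, 0.607], [0.0, 0.0, 0.0, 1.0]]
side [[452.7, 0.0, 319.2], [0.0, 452.7, 188.9], [0.0, 0.0, 1.0]] [[-0.741, -0.362, 0.566, -0.076], [-0.672, 0.392, -0.628, 0.713], [0.005, -0.846, -0.534, 0.657], [0.0, 0.0, 0.0, 1.0]]
0.1 [ 0.17594741 -0.52084894  0.20178312] [-3.14055930e+00 -7.09184428e-05  3.25736170e-01] 1.0004776203483858
```

View pics/scene0.png

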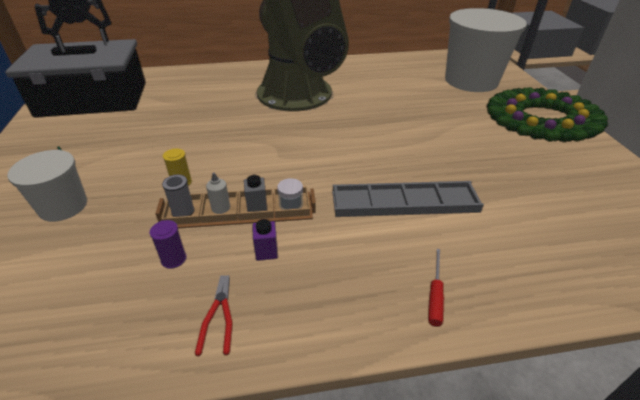

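View pics/side0.png

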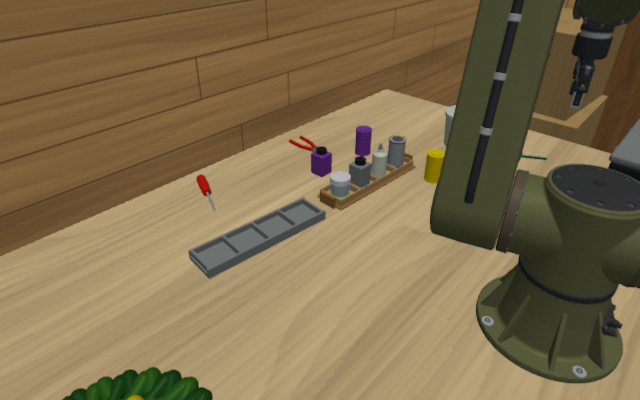

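The scene picture shows the carrier on the robot's right. From the robot's left to right it holds the jar (290,190), canister (256,192), bottle (218,193) and can (178,195). The tray is on the left, with its near corners at about (333,184), (474,182), (480,210) and (333,214). I'll build a top-view map from the depth images.

```bash
cat > h.py <<'E'
from plant import *
import cv2,numpy as np
def cloud(n):
    c=camera_info(n); p,d=get_image(n); K=c["mtx"]; T=np.array(c["pose"])
    v,u=np.mgrid[0:400,0:640]; P=np.stack([(u-K[0][2])/K[0][0]*d,(v-K[1][2])/K[1][1]*d,d],-1)
    W=P@T[:3,:3].T+T[:3,3]; W[d==0]=np.nan
    return p,W
E
python3 - <<'E'
from h import *
S=2000 # px per m ; x 0.36..0.60 up, y -0.45..0.35
out=np.full((520,800,3),30,np.uint8)
data={}
for n in ["side","scene"]:
    p,W=cloud(n); data[n]=W; data[n+"p"]=p
np.savez("c0.npz",**data)
for n in ["scene","side"]:
    W=data[n];ok=np.isfinite(W[...,2])&(W[...,2]>.012)&(W[...,2]<.12)&(W[...,0]>.25)&(W[...,0]<.75)&(W[...,1]>-.45)&(W[...,1]<.4)
    q=W[ok]; 
    print(n,ok.sum(),np.median(W[...,2][np.abs(W[...,2])<.02]))
    im=np.full((520,860,3),30,np.uint8)
    i=q[:,2].argsort(); q=q[i]; col=data[n+"p"][ok][i]
    for a,c in zip(q,col): cv2.circle(im,(int((.4-a[1])*900),int((.75-a[0])*900)),1,tuple(int(k) for k in c[::-1]),-1)
    im=im[:470,:770]
    for k in range(9):
        cv2.putText(im,f"{.4-.1*k:.1f}",(k*90,465),0,.4,(255,255,255),1)
    for k in range(5): cv2.putText(im,f"{.7-.1*k:.1f}",(0,int(45+90*k)),0,.4,(255,255,255),1)
    cv2.imwrite(f"pics/top_{n}.png",im)
a=cv2.imread("pics/top_scene.png")[:300];b=cv2.imread("pics/top_side.png")[:300]
cv2.imwrite("pics/top.png",np.vstack([a,b]))
E
```

```text
scene 9692 0.0006053579754856653
side 5846 -0.0006668073949324116
```

View pics/top.png

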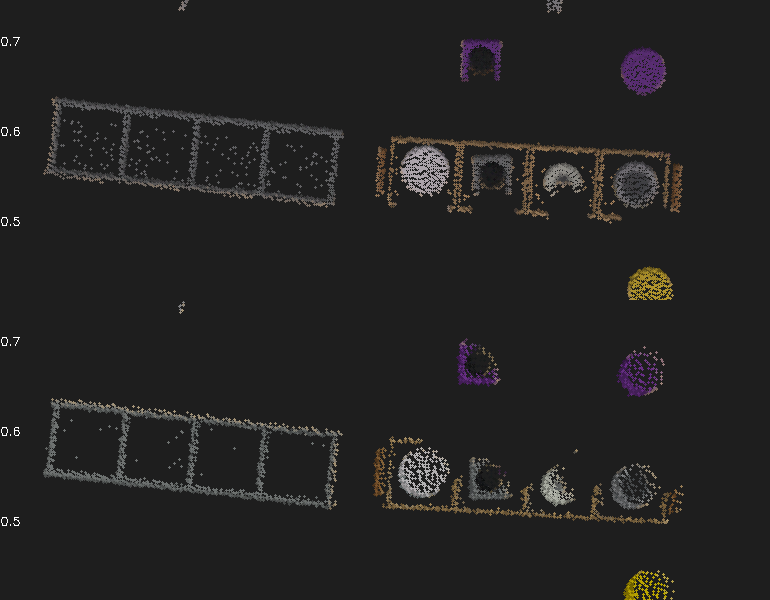

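The top view agrees in both cameras. The tray spans y≈0.03..0.35 at x≈0.56–0.60. The carrier spans y≈-0.02..-0.35 at x≈0.54–0.56. Next I fit centres.

```bash
python3 - <<'E'
from h import *
from scipy.optimize import least_squares
D=np.load("c0.npz")
def pts(n,x0,x1,y0,y1,z0,z1):
    W=D[n].reshape(-1,3);m=(W>[x0,y0,z0]).all(1)&(W<[x1,y1,z1]).all(1);return W[m]
for n in ["scene","side"]:
    print(n)
    for nm,b,sz in [("tray",(.49,.66,.015,.37,.021,.028),(.084,.324)),("cells",(.48,.62,-.36,-.0,.022,.029),(.076,.310))]:
        q=pts(n,*b)[:,:2]
        if nm=="cells": q=q  
        h=np.array(sz)/2
        def f(p):
            c,s=np.cos(p[2]),np.sin(p[2]); l=(q-p[:2])@np.array([[c,-s],[s,c]])
            w=.006 if nm=="tray" else .003
            a=np.abs(l); hh=h-w/2
            e=[a[:,0]-hh[0],a[:,1]-hh[1]]+[l[:,1]-k for k in (-.078,0,.078)]
            return np.min(np.abs(e),0)
        best=min((least_squares(f,[np.mean(b[:2])+dx,np.median(q[:,1])+dy,.1],loss="soft_l1",f_scale=.002) for dx in(-.02,0,.02) for dy in(-.02,0,.02)),key=lambda r:r.cost)
        p=best.x;print(nm,len(q),p.round(4),"rms",np.sqrt(np.mean(best.fun**2)).round(4))
        for k in (.117,.039,-.039,-.117): print("   cell",k,(p[:2]+k*np.array([-np.sin(p[2]),np.cos(p[2])])).round(4))
    for nm,c,z,r in [("jar",(.555,-.072),(.03,.066),.027),("can",(.54,-.305),(.03,.094),.024),("bottle",(.545,-.222),(.03,.074),.021)]:
        q=pts(n,c[0]-.033,c[0]+.033,c[1]-.035,c[1]+.035,*z)
        top=q[q[:,2]>z[1]-.006]; side=q[q[:,2]<z[1]-.012]
        g=lambda p:np.hypot(side[:,0]-p[0],side[:,1]-p[1])-r
        s=least_squares(g,c,loss="soft_l1",f_scale=.002)
        e=cv2.minEnclosingCircle(top[:,:2].astype(np.float32)) if len(top) else None
        print(nm,len(side),s.x.round(4),"top",np.round(e[0],4),round(e[1],4),"ztop",np.median(top[:,2]).round(4))
    q=pts(n,.515,.59,-.185,-.115,.066,.0735) # canister shoulder z .074
    q=pts(n,.515,.59,-.182,-.115,.064,.078)
    r=cv2.minAreaRect(q[:,:2].astype(np.float32)*1000);print("canister sh",len(q),r)
    q=pts(n,.515,.59,-.185,-.115,.083,.1);e=cv2.minEnclosingCircle(q[:,:2].astype(np.float32));print("cap",len(q),e,np.median(q[:,2]))
E
```

```text
scene
tray 1156 [ 0.5809  0.1841 -0.1116] rms 0.0025
   cell 0.117 [0.5939 0.3003]
   cell 0.039 [0.5853 0.2228]
   cell -0.039 [0.5766 0.1453]
   cell -0.117 [0.5679 0.0678]
cells 1014 [ 0.5488 -0.188  -0.0576] rms 0.0075
   cell 0.117 [ 0.5556 -0.0712]
   cell 0.039 [ 0.5511 -0.149 ]
   cell -0.039 [ 0.5466 -0.2269]
   cell -0.117 [ 0.5421 -0.3048]
jar 206 [ 0.5581 -0.072 ] top [ 0.5593 -0.0726] 0.028 ztop 0.0644
can 468 [ 0.5431 -0.307 ] top [ 0.5436 -0.3066] 0.0259 ztop 0.0926
bottle 238 [ 0.5444 -0.2256] top [ 0.5508 -0.2247] 0.0201 ztop 0.0714
canister sh 235 ((555.3729248046875, -146.42393493652344), (43.44852066040039, 43.832130432128906), 89.65247344970703)
cap 123 ((0.5536659359931946, -0.14673127233982086), 0.01586323231458664) 0.08815285052751265
side
tray 917 [ 0.5792  0.1857 -0.1118] rms 0.0026
   cell 0.117 [0.5923 0.3019]
   cell 0.039 [0.5836 0.2244]
   cell -0.039 [0.5749 0.1469]
   cell -0.117 [0.5662 0.0694]
cells 476 [ 0.5638 -0.1885 -0.0549] rms 0.0099
   cell 0.117 [ 0.5702 -0.0717]
   cell 0.039 [ 0.5659 -0.1496]
   cell -0.039 [ 0.5617 -0.2275]
   cell -0.117 [ 0.5574 -0.3053]
jar 165 [ 0.5598 -0.0724] top [ 0.5573 -0.0705] 0.0281 ztop 0.0625
can 272 [ 0.5441 -0.307 ] top [ 0.5419 -0.3059] 0.0269 ztop 0.0906
bottle 155 [ 0.5459 -0.2258] top [ 0.5419 -0.2217] 0.0196 ztop 0.0709
canister sh 136 ((552.075439453125, -145.05357360839844), (45.26632308959961, 44.963623046875), 1.5011610984802246)
cap 56 ((0.5524365901947021, -0.1466914564371109), 0.016014644876122475) 0.0861987786729394
```

Results agree to within about 2 mm. All four objects and the floors match their given heights:

| Object | Carrier position (x, y) | Tray target (x, y) |
|---|---|---|
| Jar | (0.5585, -0.072) | (0.567, 0.0686) |
| Canister | (0.553, -0.146) | (0.5757, 0.146) |
| Bottle | (0.5455, -0.2255) | (0.5845, 0.2236) |
| Can | (0.543, -0.3068) | (0.593, 0.301) |

I'll grasp along world x at yaw π/2, where tool axes become dx=Δy, dy=Δx, dz=-Δz. First I go above the jar.

Units first: shifts go in shares of 600 mm and turns go in shares of pi/2 rad. So 0.506 m is 0.8433, -0.303 m is -0.505, -1.245 rad is -0.7926.

>>> advance([
  {"sx": 0.8433, "sy": -0.505, "drz": -0.7926, "aperture": 1},
  {"sx": 0.8433, "sy": -0.505, "drz": -0.7926, "aperture": 1},
  {"sx": 0.8433, "sy": -0.505, "drz": -0.7926, "aperture": 1},
  {"sx": 0.8433, "sy": -0.505, "drz": -0.7926, "aperture": 1},
  {"sx": 0.8433, "sy": -0.505, "drz": -0.7926, "aperture": 1},
  {"sx": 0.8433, "sy": -0.505, "drz": -0.7926, "aperture": 1},
  {"sx": 0.8433, "sy": -0.505, "drz": -0.7926, "aperture": 1},
  {"sx": 0.8433, "sy": -0.505, "drz": -0.7926, "aperture": 1},
  {"sx": 0.8433, "sy": -0.505, "drz": -0.7926, "aperture": 1},
  {"sx": 0.8433, "sy": -0.505, "drz": -0.7926, "aperture": 1},
  {"sx": 0.8433, "sy": -0.505, "drz": -0.7926, "aperture": 1},
  {"sx": 0.8433, "sy": -0.505, "drz": -0.7926, "aperture": 1},
])

```text
time: 1.7
ee_pos: [0.5579, -0.0727, 0.2021]
tool_rot: [-3.141, 0.0, 1.57]
ft_force: [0.1, -0.8, 0.2]
width: 0.997
grip_force: 0.0
```

```bash
python3 - <<'E'
from h import *
p,W=cloud("wrist"); s=sense(); print(s["ee_pos"],s["tool_rot"],s["time"])
cv2.imwrite("pics/w1.png",cv2.cvtColor(p,cv2.COLOR_RGB2BGR)); np.save("w1.npy",W)
E
```

```text
[ 0.55791857 -0.07290782  0.20231649] [-3.14147598e+00  9.90923835e-05  1.56983893e+00] 1.75
```

View pics/w1.png

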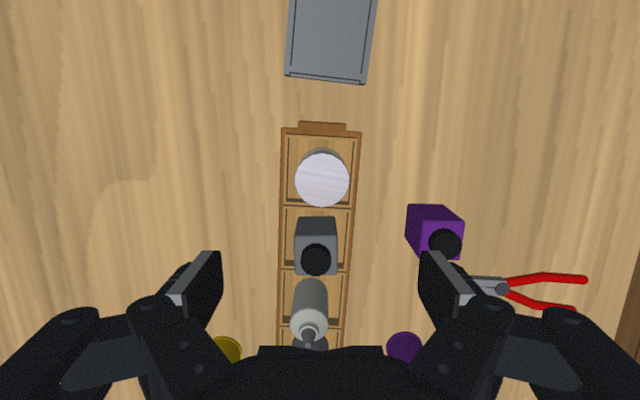

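The wrist view shows the jar lid at (322,180), the canister at (316,258) and the bottle at (309,320). The tray's end is at the top. I'll check these against the depth.

```bash
python3 - <<'E'
from h import *
W=np.load("w1.npy").reshape(-1,3)
def pts(x0,x1,y0,y1,z0,z1):
    m=(W>[x0,y0,z0]).all(1)&(W<[x1,y1,z1]).all(1);return W[m]
for n,b in [("jar",(.52,.6,-.11,-.03,.058,.07)),("canister",(.515,.59,-.182,-.112,.07,.078)),("cap",(.515,.59,-.182,-.112,.083,.092)),("bottle",(.515,.575,-.26,-.19,.06,.08))]:
    q=pts(*b)
    if len(q)<9: print(n,len(q));continue
    print(n,len(q),np.round(cv2.minEnclosingCircle(q[:,:2].astype(np.float32))[0],4),np.round(np.median(q[:,2]),4),cv2.minAreaRect(q[:,:2].astype(np.float32)*1000))
E
```

```text
jar 2368 [ 0.5592 -0.0732] 0.0659 ((559.25244140625, -73.01766967773438), (52.570037841796875, 53.47698974609375), 1.408382773399353)
canister 987 [ 0.553  -0.1475] 0.0756 ((552.8043823242188, -147.64183044433594), (43.25862503051758, 44.1438102722168), 0.6314032077789307)
cap 748 [ 0.5529 -0.1479] 0.0898 ((553.58837890625, -147.5655059814453), (29.001632690429688, 29.5069522857666), 1.950614333152771)
bottle 573 [ 0.5459 -0.2259] 0.0744 ((545.7371215820312, -225.12290954589844), (39.23223876953125, 40.59921646118164), 86.71955871582031)
```

The wrist depth agrees to about 1.5 mm. Next I descend onto the jar and close.

Scaled: 0.168 m is 0.28, 0.001 m is 0.0017.

>>> advance([
  {"sy": 0.0017, "sz": 0.0667, "aperture": 1},
  {"sy": 0.0017, "sz": 0.1333, "aperture": 1},
  {"sy": 0.0017, "sz": 0.2, "aperture": 1},
  {"sy": 0.0017, "sz": 0.25, "aperture": 1},
  {"sy": 0.0017, "sz": 0.28, "aperture": 1},
  {"sy": 0.0017, "sz": 0.28, "aperture": 1},
  {"sy": 0.0017, "sz": 0.28, "aperture": 0},
  {"sy": 0.0017, "sz": 0.28, "aperture": 0},
  {"sy": 0.0017, "sz": 0.28, "aperture": 0},
  {"sy": 0.0017, "sz": 0.28, "aperture": 0},
  {"sy": 0.0017, "sz": 0.28, "aperture": 0},
  {"sy": 0.0017, "sz": 0.28, "aperture": 0},
])

```text
time: 3.25
ee_pos: [0.5599, -0.0721, 0.0351]
tool_rot: [3.14, 0.0, 1.571]
ft_force: [-1.6, 0.5, 6.0]
width: 0.0
grip_force: 3.2
```

The width reads 0, so the fingers are shut. I'll look before doing anything else.

```bash
python3 - <<'E'
from h import *
p,_=get_image("side"); a=cv2.resize(p[130:230,290:430],None,fx=5,fy=5,interpolation=cv2.INTER_CUBIC)
p2,_=get_image("wrist"); b=cv2.resize(p2,(700,437))
s=sense();print({k:np.round(v,3) for k,v in s.items()})
cv2.imwrite("pics/s2.png",cv2.cvtColor(a,cv2.COLOR_RGB2BGR));cv2.imwrite("pics/w2.png",cv2.cvtColor(b,cv2.COLOR_RGB2BGR))
E
```

```text
{'time': np.float64(3.35), 'joint_pos': array([-0.193,  0.522,  1.63 , -0.   ,  0.988, -0.193]), 'joint_velocities': array([-0.001, -0.001, -0.001, -0.   , -0.   ,  0.002]), 'joint_efforts': array([ 7.5000e-02, -5.7285e+01, -2.8545e+01,  4.6000e-02, -3.5200e-01,
        0.0000e+00]), 'ee_pos': array([ 0.56 , -0.072,  0.035]), 'tool_rot': array([3.14 , 0.   , 1.571]), 'ft_force': array([-1.758, -1.041,  6.461]), 'torque': array([-0.047,  0.272,  0.012]), 'grip_force': np.float64(3.188), 'width': np.float64(-0.001)}
```

View pics/s2.png

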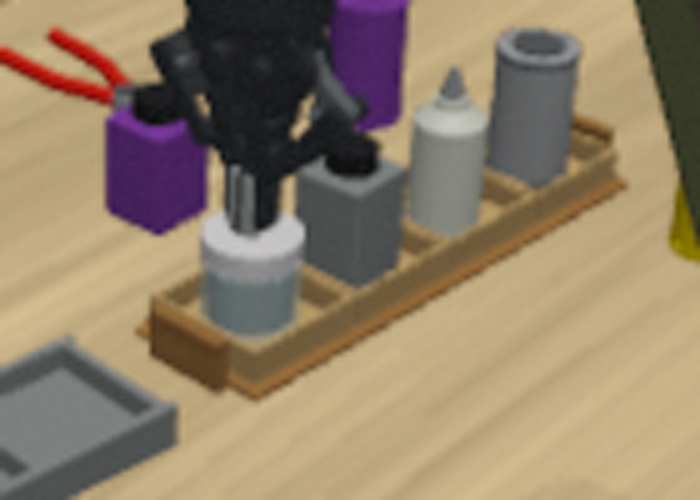

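View pics/w2.png

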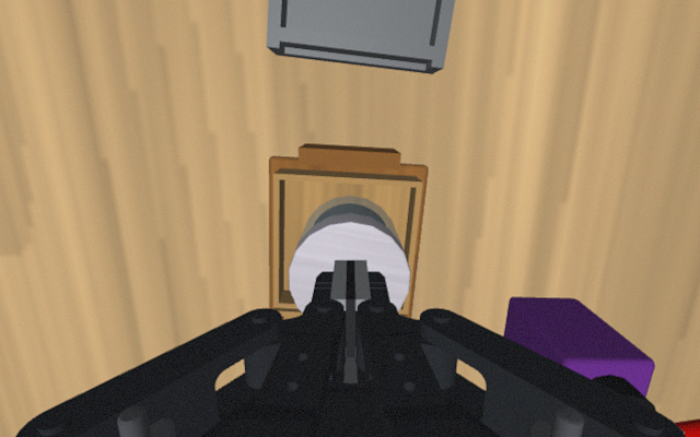

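The fingers have closed on top of the lid, near (245,230) in the crop, although the reported TCP z is 0.035. The jar still stands. I'll measure where the fingertips really are.

```bash
python3 - <<'E'
from h import *
for n in ["side","scene"]:
    p,W=cloud(n)
    m=np.isfinite(W[...,2])&(W[...,2]>.03)&(W[...,2]<.2)&(abs(W[...,0]-.56)<.06)&(abs(W[...,1]+.072)<.03)
    q=W[m];c=p[m].mean(1)
    for a in np.arange(.03,.16,.01):
        k=(q[:,2]>=a)&(q[:,2]<a+.01)
        if k.sum(): print(n,round(a,2),k.sum(),"x",q[k,0].min().round(3),q[k,0].max().round(3),"y",q[k,1].min().round(3),q[k,1].max().round(3),"dark",(c[k]<70).sum(), "x/y dark", q[k][c[k]<70].mean(0).round(3) if (c[k]<70).any() else "")
    if n=="side": cv2.imwrite("pics/x.png",cv2.cvtColor(cv2.resize(p[100:200,300:400],None,fx=6,fy=6),cv2.COLOR_RGB2BGR))
    np.savez("c2_"+n+".npz",p=p,W=W)
print(sense()["ft_force"])
E
```

```text
side 0.03 70 x 0.53 0.575 y -0.086 -0.043 dark 0 x/y dark 
side 0.04 68 x 0.532 0.577 y -0.084 -0.042 dark 0 x/y dark 
side 0.05 76 x 0.531 0.58 y -0.093 -0.045 dark 0 x/y dark 
side 0.06 134 x 0.533 0.585 y -0.099 -0.043 dark 3 x/y dark [ 0.555 -0.065  0.069]
side 0.07 39 x 0.546 0.572 y -0.081 -0.059 dark 19 x/y dark [ 0.555 -0.067  0.076]
side 0.08 38 x 0.544 0.573 y -0.078 -0.059 dark 23 x/y dark [ 0.553 -0.067  0.085]
side 0.09 37 x 0.545 0.572 y -0.077 -0.059 dark 20 x/y dark [ 0.553 -0.067  0.095]
side 0.1 38 x 0.53 0.585 y -0.082 -0.056 dark 33 x/y dark [ 0.559 -0.062  0.106]
side 0.11 96 x 0.522 0.601 y -0.082 -0.056 dark 94 x/y dark [ 0.557 -0.063  0.115]
side 0.12 88 x 0.515 0.602 y -0.091 -0.055 dark 79 x/y dark [ 0.558 -0.063  0.125]
side 0.13 125 x 0.505 0.613 y -0.088 -0.052 dark 120 x/y dark [ 0.56  -0.062  0.135]
side 0.14 117 x 0.501 0.619 y -0.081 -0.052 dark 108 x/y dark [ 0.557 -0.061  0.145]
side 0.15 149 x 0.5 0.619 y -0.083 -0.051 dark 127 x/y dark [ 0.553 -0.062  0.155]
scene 0.03 81 x 0.559 0.586 y -0.099 -0.048 dark 63 x/y dark [ 0.582 -0.074  0.035]
scene 
[... 312 characters left out ...]
 0.08 40 x 0.563 0.574 y -0.082 -0.061 dark 28 x/y dark [ 0.571 -0.073  0.086]
scene 0.09 24 x 0.564 0.574 y -0.078 -0.061 dark 23 x/y dark [ 0.572 -0.072  0.094]
scene 0.1 3 x 0.553 0.576 y -0.084 -0.076 dark 2 x/y dark [ 0.574 -0.08   0.105]
scene 0.11 28 x 0.569 0.596 y -0.085 -0.061 dark 25 x/y dark [ 0.589 -0.074  0.116]
scene 0.12 20 x 0.574 0.604 y -0.085 -0.054 dark 18 x/y dark [ 0.593 -0.076  0.127]
scene 0.13 61 x 0.554 0.612 y -0.089 -0.056 dark 54 x/y dark [ 0.588 -0.073  0.135]
scene 0.14 48 x 0.559 0.62 y -0.088 -0.056 dark 44 x/y dark [ 0.593 -0.074  0.145]
scene 0.15 111 x 0.575 0.62 y -0.091 -0.054 dark 87 x/y dark [ 0.601 -0.074  0.155]
[-0.7358173   0.23457378  6.27131732]
```

View pics/x.png

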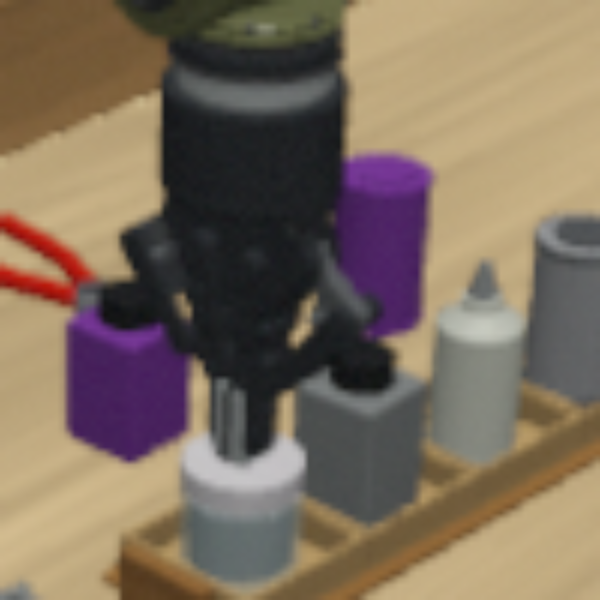

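The shut tips rest on the lid: depth puts them at about 0.065 where the readout says 0.035, with 6 N upward. x and y agree, so the readout is about 30 mm low in z. I'll lift, check this at a free height shut and open, and then correct.

```bash
cat > tip.py <<'E'
from h import *
s=sense();print(s["ee_pos"].round(4),s["width"].round(3),s["ft_force"].round(1))
for n in ["side","scene"]:
    p,W=cloud(n); e=s["ee_pos"]
    m=np.isfinite(W[...,2])&(W[...,2]>.071)&(W[...,2]<.2)&(abs(W[...,0]-e[0])<.065)&(abs(W[...,1]-e[1])<.03)
    q=W[m]; print(n,"lowest 15:",np.sort(q[:,2])[:15:3].round(3), q[q[:,2].argsort()[:15]].mean(0).round(3))
E
```

>>> advance([
  {"sz": -0.05, "aperture": 0},
  {"sz": -0.1, "aperture": 0},
  {"sz": -0.1, "aperture": 0},
])

```text
time: 3.82
ee_pos: [0.5605, -0.0722, 0.0965]
tool_rot: [3.138, 0.001, 1.571]
ft_force: [-0.1, -0.0, 0.1]
width: -0.004
grip_force: 0.0
```

```bash
python3 tip.py
```

>>> advance([
  {"aperture": 1},
  {"aperture": 1},
  {"aperture": 1},
  {"aperture": 1},
  {"aperture": 1},
  {"aperture": 1},
])

```text
time: 4.58
ee_pos: [0.5594, -0.072, 0.0943]
tool_rot: [3.142, -0.0, 1.571]
ft_force: [-0.2, 0.1, -1.3]
width: 1.002
grip_force: 0.0Traceback (most recent call last):
```

```bash
python3 tip.py
```

```text
  File "tip.py", line 2, in <module>
    s=sense();print(s["ee_pos"].round(4),s["width"].round(3),s["ft_force"].round(1))
                                         ^^^^^^^^^^^^^^^^
AttributeError: 'float' object has no attribute 'round'
Traceback (most recent call last):
  File "tip.py", line 2, in <module>
    s=sense();print(s["ee_pos"].round(4),s["width"].round(3),s["ft_force"].round(1))
                                         ^^^^^^^^^^^^^^^^
AttributeError: 'float' object has no attribute 'round'
```

```bash
sed -i 's/s\["width"\].round(3)/round(s["width"],3)/' tip.py; python3 tip.py
```

```text
[ 0.5594 -0.072   0.0943] 1.002 [-0.2  0.1 -1.3]
side lowest 15: [0.135 0.136 0.137 0.137 0.138] [ 0.566 -0.069  0.137]
scene lowest 15: [0.135 0.137 0.138 0.139 0.14 ] [ 0.601 -0.072  0.138]
```

>>> advance([
  {"aperture": 0},
  {"aperture": 0},
  {"aperture": 0},
  {"aperture": 0},
  {"aperture": 0},
  {"aperture": 0},
])

```text
time: 5.42
ee_pos: [0.5594, -0.072, 0.0943]
tool_rot: [-3.142, -0.0, 1.571]
ft_force: [-0.4, -0.7, -0.3]
width: -0.002
grip_force: 0.0
```

```bash
python3 tip.py
```

```text
[ 0.5594 -0.072   0.0943] -0.002 [-0.4 -0.7 -0.3]
side lowest 15: [0.121 0.123 0.125 0.127 0.128] [ 0.557 -0.066  0.126]
scene lowest 15: [0.122 0.125 0.126 0.126 0.128] [ 0.565 -0.071  0.126]
```

The readout is 28 mm low in z in both states: shut tips are at 0.122 and open tips at 0.136, with the readout at 0.094. I use true z = readout + 0.028. For the jar I want a true TCP of about 0.029, which is readout 0.001.

Scaled: 0.093 m is 0.155, 0.08 m is 0.1333.

>>> advance([
  {"aperture": 1},
  {"aperture": 1},
  {"aperture": 1},
  {"aperture": 1},
  {"aperture": 1},
  {"sz": 0.05, "aperture": 1},
  {"sz": 0.1, "aperture": 1},
  {"sz": 0.1333, "aperture": 1},
  {"sz": 0.155, "aperture": 1},
  {"sz": 0.155, "aperture": 1},
])

```text
time: 6.78
ee_pos: [0.5591, -0.072, 0.0008]
tool_rot: [-3.141, -0.0, 1.571]
ft_force: [0.2, -0.2, -0.5]
width: 1.0
grip_force: 0.0
```

>>> advance([
  {"aperture": 0},
  {"aperture": 0},
  {"aperture": 0},
  {"aperture": 0},
  {"aperture": 0},
  {"aperture": 0},
])

```text
time: 7.52
ee_pos: [0.56, -0.0721, 0.0025]
tool_rot: [3.14, 0.0, 1.571]
ft_force: [-1.5, 1.1, 6.1]
width: 0.618
grip_force: 62.9
```

Gripped: the width of about 53 mm matches the jar. Lift and carry to the rightmost tray cell.

Scaled: 0.1406 m is 0.2343, -0.07 m is -0.1167.

>>> advance([
  {"sz": -0.025, "aperture": 0},
  {"sz": -0.075, "aperture": 0},
  {"sx": 0.0167, "sz": -0.1167, "aperture": 0},
  {"sx": 0.0667, "sy": 0.0067, "sz": -0.1167, "aperture": 0},
  {"sx": 0.125, "sy": 0.0133, "sz": -0.1167, "aperture": 0},
  {"sx": 0.1833, "sy": 0.0133, "sz": -0.1167, "aperture": 0},
  {"sx": 0.225, "sy": 0.0133, "sz": -0.1167, "aperture": 0},
  {"sx": 0.2343, "sy": 0.0133, "sz": -0.1167, "aperture": 0},
  {"sx": 0.2343, "sy": 0.0133, "sz": -0.0833, "aperture": 0},
  {"sx": 0.2343, "sy": 0.0133, "sz": -0.05, "aperture": 0},
  {"sx": 0.2343, "sy": 0.0133, "sz": -0.025, "aperture": 0},
  {"sx": 0.2343, "sy": 0.0133, "sz": -0.0133, "aperture": 0},
])

```text
time: 9.02
ee_pos: [0.5673, 0.0681, 0.0088]
tool_rot: [-3.141, 0.0, 1.57]
ft_force: [0.5, 0.5, -2.6]
width: 0.615
grip_force: 63.4
```

```bash
python3 - <<'E'
from h import *
p,W=cloud("scene"); np.savez("c3.npz",p=p,W=W)
cv2.imwrite("pics/s3.png",cv2.cvtColor(cv2.resize(p[130:250,150:500],None,fx=2.2,fy=2.2,interpolation=cv2.INTER_CUBIC),cv2.COLOR_RGB2BGR))
E
```

```text
(no output)
```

View pics/s3.png

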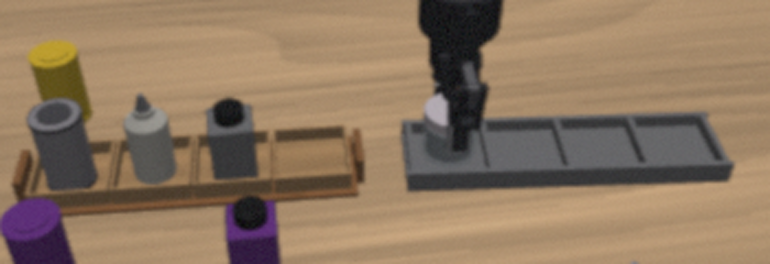

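The jar hangs upright inside the rightmost tray cell at (445,135), just above the floor. Next I lower it gently.

Scaled: 0.008 m is 0.0133, 0.007 m is 0.0117.

>>> advance([
  {"sz": 0.0067, "aperture": 0},
  {"sz": 0.01, "aperture": 0},
  {"sz": 0.0117, "aperture": 0},
  {"sz": 0.0133, "aperture": 0},
  {"sz": 0.0133, "aperture": 0},
])

```text
time: 9.7
ee_pos: [0.5676, 0.0686, 0.0025]
tool_rot: [3.141, -0.0, 1.571]
ft_force: [-6.1, -1.1, 9.7]
width: 0.61
grip_force: 64.8
```

Contact at about 10 N. Release, rise and go above the canister.

Scaled: -0.2156 m is -0.3593, -0.014 m is -0.0233.

>>> advance([
  {"aperture": 1},
  {"aperture": 1},
  {"aperture": 1},
  {"aperture": 1},
  {"aperture": 1},
  {"sz": -0.05, "aperture": 1},
  {"sz": -0.1333, "aperture": 1},
  {"sx": -0.05, "sy": -0.0033, "sz": -0.1833, "aperture": 1},
  {"sx": -0.15, "sy": -0.01, "sz": -0.1833, "aperture": 1},
  {"sx": -0.25, "sy": -0.0167, "sz": -0.1833, "aperture": 1},
  {"sx": -0.3333, "sy": -0.0233, "sz": -0.1833, "aperture": 1},
  {"sx": -0.3593, "sy": -0.0233, "sz": -0.1833, "aperture": 1},
])

```text
time: 11.2
ee_pos: [0.553, -0.1495, 0.1113]
tool_rot: [-3.142, 0.0, 1.568]
ft_force: [0.2, 0.1, 0.8]
width: 0.997
grip_force: 0.0
```

>>> advance([
  {"sz": 0.0333, "aperture": 1},
  {"sz": 0.1, "aperture": 1},
  {"sz": 0.15, "aperture": 1},
  {"sz": 0.1733, "aperture": 1},
  {"sz": 0.1733, "aperture": 1},
  {"sz": 0.1733, "aperture": 0},
  {"sz": 0.1733, "aperture": 0},
  {"sz": 0.1733, "aperture": 0},
  {"sz": 0.1733, "aperture": 0},
  {"sz": 0.1733, "aperture": 0},
  {"sz": 0.1733, "aperture": 0},
  {"sz": 0.1733, "aperture": 0},
])

```text
time: 12.7
ee_pos: [0.5541, -0.1472, 0.0084]
tool_rot: [3.14, 0.001, 1.571]
ft_force: [-1.1, 1.3, 7.7]
width: 0.511
grip_force: 61.9
```

Gripped: 43.4 mm matches the canister. Carry it to the second tray cell from the right.

Scaled: 0.293 m is 0.4883, -0.045 m is -0.075.

>>> advance([
  {"sz": -0.025, "aperture": 0},
  {"sz": -0.075, "aperture": 0},
  {"sz": -0.1333, "aperture": 0},
  {"sx": 0.0333, "sy": 0.0033, "sz": -0.1583, "aperture": 0},
  {"sx": 0.1, "sy": 0.0083, "sz": -0.1583, "aperture": 0},
  {"sx": 0.175, "sy": 0.0133, "sz": -0.1583, "aperture": 0},
  {"sx": 0.25, "sy": 0.02, "sz": -0.1583, "aperture": 0},
  {"sx": 0.325, "sy": 0.0267, "sz": -0.1583, "aperture": 0},
  {"sx": 0.4, "sy": 0.0333, "sz": -0.1583, "aperture": 0},
  {"sx": 0.4583, "sy": 0.0378, "sz": -0.1583, "aperture": 0},
  {"sx": 0.4883, "sy": 0.0378, "sz": -0.1583, "aperture": 0},
  {"sx": 0.4883, "sy": 0.0378, "sz": -0.1333, "aperture": 0},
])

```text
time: 14.2
ee_pos: [0.5762, 0.147, 0.0875]
tool_rot: [3.14, -0.0, 1.572]
ft_force: [0.1, -0.5, -0.9]
width: 0.514
grip_force: 61.1
```

>>> advance([
  {"sz": 0.0333, "aperture": 0},
  {"sz": 0.075, "aperture": 0},
  {"sz": 0.105, "aperture": 0},
  {"sz": 0.1217, "aperture": 0},
  {"sz": 0.1283, "aperture": 0},
  {"sz": 0.1317, "aperture": 0},
  {"sz": 0.1333, "aperture": 0},
  {"sz": 0.1333, "aperture": 0},
])

```text
time: 15.2
ee_pos: [0.5765, 0.146, 0.0084]
tool_rot: [3.141, -0.0, 1.571]
ft_force: [-3.1, -2.0, 5.4]
width: 0.509
grip_force: 61.8
```

Floor contact. Release and go above the bottle.

Scaled: -0.12 m is -0.2, -0.03 m is -0.05.

>>> advance([
  {"aperture": 1},
  {"aperture": 1},
  {"aperture": 1},
  {"aperture": 1},
  {"aperture": 1},
  {"sz": -0.05, "aperture": 1},
  {"sz": -0.1333, "aperture": 1},
  {"sz": -0.2, "aperture": 1},
])

```text
time: 16.2
ee_pos: [0.5763, 0.146, 0.1292]
tool_rot: [3.141, -0.0, 1.571]
ft_force: [-0.7, -0.2, 0.4]
width: 1.0
grip_force: 0.0
```

>>> advance([
  {"sx": -0.05, "sy": -0.005, "aperture": 1},
  {"sx": -0.15, "sy": -0.0133, "aperture": 1},
  {"sx": -0.25, "sy": -0.02, "aperture": 1},
  {"sx": -0.35, "sy": -0.03, "aperture": 1},
  {"sx": -0.45, "sy": -0.0367, "aperture": 1},
  {"sx": -0.55, "sy": -0.0467, "aperture": 1},
  {"sx": -0.6, "sy": -0.05, "aperture": 1},
  {"sx": -0.6195, "sy": -0.05, "aperture": 1},
  {"sx": -0.6195, "sy": -0.05, "aperture": 1},
])

```text
time: 17.32
ee_pos: [0.5462, -0.2256, 0.1272]
tool_rot: [-3.141, -0.0, 1.57]
ft_force: [-0.5, 0.0, 0.0]
width: 0.997
grip_force: 0.0
```

```bash
python3 - <<'E'
from h import *
p,W=cloud("scene"); np.savez("c4.npz",p=p,W=W)
p2,W2=cloud("side");np.savez("c4s.npz",p=p2,W=W2)
cv2.imwrite("pics/s4.png",cv2.cvtColor(cv2.resize(p[130:250,150:500],None,fx=2.2,fy=2.2,interpolation=cv2.INTER_CUBIC),cv2.COLOR_RGB2BGR))
W=np.vstack([W.reshape(-1,3)])
def pts(W,x0,x1,y0,y1,z0,z1):
    m=(W>[x0,y0,z0]).all(1)&(W<[x1,y1,z1]).all(1);return W[m]
for n,b in [("jar",(.53,.605,.03,.105,.058,.07)),("canister",(.54,.615,.11,.18,.068,.078))]:
    q=pts(W,*b); print(n,len(q),cv2.minAreaRect(q[:,:2].astype(np.float32)*1000),np.median(q[:,2]))
E
```

```text
jar 351 ((569.061279296875, 68.18128967285156), (52.32899475097656, 52.8288688659668), 81.7286605834961) 0.06432236174018147
canister 189 ((577.8232421875, 145.62940979003906), (43.95410919189453, 46.297584533691406), 88.34880065917969) 0.07404282560721742
```

View pics/s4.png

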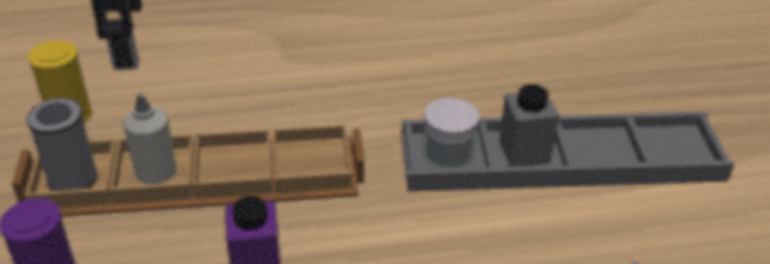

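The jar at (450,132) and canister at (529,128) stand in their cells, with measured centres and tops correct (0.064 and 0.074). The bottle is next.

Scaled: 0.113 m is 0.1883, 0.1 m is 0.1667.

>>> advance([
  {"sz": 0.05, "aperture": 1},
  {"sz": 0.1167, "aperture": 1},
  {"sz": 0.1667, "aperture": 1},
  {"sz": 0.1883, "aperture": 1},
  {"sz": 0.1883, "aperture": 1},
  {"sz": 0.1883, "aperture": 0},
  {"sz": 0.1883, "aperture": 0},
  {"sz": 0.1883, "aperture": 0},
  {"sz": 0.1883, "aperture": 0},
  {"sz": 0.1883, "aperture": 0},
  {"sz": 0.1883, "aperture": 0},
  {"sz": 0.1883, "aperture": 0},
])

```text
time: 18.92
ee_pos: [0.5466, -0.226, 0.0155]
tool_rot: [3.14, 0.001, 1.571]
ft_force: [-2.2, 0.6, 7.4]
width: 0.475
grip_force: 60.3
```

Gripped: about 41 mm matches the bottle. Carry it to the third cell.

Scaled: 0.375 m is 0.625, 0.33 m is 0.55.

>>> advance([
  {"sz": -0.025, "aperture": 0},
  {"sz": -0.075, "aperture": 0},
  {"sz": -0.1333, "aperture": 0},
  {"sx": 0.0333, "sy": 0.0033, "sz": -0.1667, "aperture": 0},
  {"sx": 0.1, "sy": 0.0083, "sz": -0.175, "aperture": 0},
  {"sx": 0.175, "sy": 0.015, "sz": -0.175, "aperture": 0},
  {"sx": 0.25, "sy": 0.0217, "sz": -0.175, "aperture": 0},
  {"sx": 0.325, "sy": 0.0283, "sz": -0.175, "aperture": 0},
  {"sx": 0.4, "sy": 0.035, "sz": -0.175, "aperture": 0},
  {"sx": 0.475, "sy": 0.0417, "sz": -0.175, "aperture": 0},
  {"sx": 0.55, "sy": 0.0483, "sz": -0.175, "aperture": 0},
  {"sx": 0.625, "sy": 0.055, "sz": -0.175, "aperture": 0},
])

```text
time: 20.42
ee_pos: [0.5784, 0.1517, 0.1196]
tool_rot: [-3.141, -0.0, 1.571]
ft_force: [1.4, -0.0, -1.3]
width: 0.477
grip_force: 60.7
```

>>> advance([
  {"sx": 0.0667, "sy": 0.0067, "aperture": 0},
  {"sx": 0.1083, "sy": 0.0097, "aperture": 0},
  {"sx": 0.1238, "sy": 0.0097, "aperture": 0},
  {"sx": 0.1238, "sy": 0.0097, "sz": 0.025, "aperture": 0},
  {"sx": 0.1238, "sy": 0.0097, "sz": 0.0667, "aperture": 0},
  {"sx": 0.1238, "sy": 0.0097, "sz": 0.1083, "aperture": 0},
  {"sx": 0.1238, "sy": 0.0097, "sz": 0.1417, "aperture": 0},
  {"sx": 0.1238, "sy": 0.0097, "sz": 0.1617, "aperture": 0},
  {"sx": 0.1238, "sy": 0.0097, "sz": 0.17, "aperture": 0},
  {"sx": 0.1238, "sy": 0.0097, "sz": 0.1733, "aperture": 0},
  {"sx": 0.1238, "sy": 0.0097, "sz": 0.175, "aperture": 0},
  {"sx": 0.1238, "sy": 0.0097, "sz": 0.175, "aperture": 0},
])

```text
time: 21.92
ee_pos: [0.5852, 0.2237, 0.0155]
tool_rot: [3.141, -0.0, 1.571]
ft_force: [-4.2, -0.3, 6.0]
width: 0.474
grip_force: 61.4
```

Floor contact. Release and go to the can.

Scaled: -0.12 m is -0.2, -0.08 m is -0.1333.

>>> advance([
  {"aperture": 1},
  {"aperture": 1},
  {"aperture": 1},
  {"aperture": 1},
  {"aperture": 1},
  {"sz": -0.05, "aperture": 1},
  {"sz": -0.1333, "aperture": 1},
  {"sz": -0.2, "aperture": 1},
])

```text
time: 22.92
ee_pos: [0.5851, 0.2236, 0.1362]
tool_rot: [3.141, -0.0, 1.571]
ft_force: [0.5, 0.5, 0.4]
width: 1.006
grip_force: 0.0
```

>>> advance([
  {"sx": -0.05, "sy": -0.0033, "aperture": 1},
  {"sx": -0.15, "sy": -0.0117, "aperture": 1},
  {"sx": -0.25, "sy": -0.02, "aperture": 1},
  {"sx": -0.35, "sy": -0.0267, "aperture": 1},
  {"sx": -0.45, "sy": -0.035, "aperture": 1},
  {"sx": -0.55, "sy": -0.0433, "aperture": 1},
  {"sx": -0.65, "sy": -0.05, "aperture": 1},
  {"sx": -0.75, "sy": -0.0583, "aperture": 1},
  {"sx": -0.85, "sy": -0.0667, "aperture": 1},
  {"sx": -0.884, "sy": -0.0692, "aperture": 1},
  {"sx": -0.884, "sy": -0.0692, "aperture": 1},
])

```text
time: 24.3
ee_pos: [0.5432, -0.3075, 0.134]
tool_rot: [-3.141, -0.0, 1.569]
ft_force: [0.3, 0.1, -0.4]
width: 1.0
grip_force: 0.0
```

```bash
python3 - <<'E'
from h import *
p,W=cloud("scene"); W=W.reshape(-1,3)
def pts(x0,x1,y0,y1,z0,z1):
    m=(W>[x0,y0,z0]).all(1)&(W<[x1,y1,z1]).all(1);return W[m]
for n,b in [("bottle",(.55,.62,.19,.26,.03,.068)),("nozzle",(.55,.62,.19,.26,.095,.115)),("can",(.505,.58,-.342,-.27,.086,.1))]:
    q=pts(*b); print(n,len(q),cv2.minAreaRect(q[:,:2].astype(np.float32)*1000),q[:,2].max())
E
```

```text
bottle 273 ((595.1423950195312, 217.19027709960938), (41.08946228027344, 20.275075912475586), 59.462154388427734) 0.06792416492113995
nozzle 27 ((586.3668212890625, 221.973388671875), (10.215535163879395, 6.5349578857421875), 22.252286911010742) 0.10814628430663065
can 336 ((544.4042358398438, -306.66204833984375), (47.644325256347656, 48.108619689941406), 78.28252410888672) 0.09720528566295672
```

The bottle stands: its nozzle is at (0.586, 0.222) with the top at 0.107. Grasp the can.

Scaled: 0.122 m is 0.2033, 0.105 m is 0.175.

>>> advance([
  {"sy": 0.0008, "sz": 0.05, "aperture": 1},
  {"sy": 0.0008, "sz": 0.1167, "aperture": 1},
  {"sy": 0.0008, "sz": 0.175, "aperture": 1},
  {"sy": 0.0008, "sz": 0.2033, "aperture": 1},
  {"sy": 0.0008, "sz": 0.2033, "aperture": 1},
  {"sy": 0.0008, "sz": 0.2033, "aperture": 0},
  {"sy": 0.0008, "sz": 0.2033, "aperture": 0},
  {"sy": 0.0008, "sz": 0.2033, "aperture": 0},
  {"sy": 0.0008, "sz": 0.2033, "aperture": 0},
  {"sy": 0.0008, "sz": 0.2033, "aperture": 0},
  {"sy": 0.0008, "sz": 0.2033, "aperture": 0},
  {"sy": 0.0008, "sz": 0.2033, "aperture": 0},
])

```text
time: 25.85
ee_pos: [0.5446, -0.3072, 0.0138]
tool_rot: [3.14, 0.001, 1.571]
ft_force: [-0.1, 1.4, 7.7]
width: 0.546
grip_force: 61.6
```

Gripped: 46 mm matches the can. Carry it above the bottle to the leftmost cell.

Scaled: 0.375 m is 0.625, 0.33 m is 0.55.

>>> advance([
  {"sz": -0.025, "aperture": 0},
  {"sz": -0.075, "aperture": 0},
  {"sz": -0.1417, "aperture": 0},
  {"sx": 0.0333, "sy": 0.0033, "sz": -0.1917, "aperture": 0},
  {"sx": 0.1, "sy": 0.0083, "sz": -0.2167, "aperture": 0},
  {"sx": 0.175, "sy": 0.0133, "sz": -0.2167, "aperture": 0},
  {"sx": 0.25, "sy": 0.02, "sz": -0.2167, "aperture": 0},
  {"sx": 0.325, "sy": 0.0267, "sz": -0.2167, "aperture": 0},
  {"sx": 0.4, "sy": 0.0333, "sz": -0.2167, "aperture": 0},
  {"sx": 0.475, "sy": 0.04, "sz": -0.2167, "aperture": 0},
  {"sx": 0.55, "sy": 0.0467, "sz": -0.2167, "aperture": 0},
  {"sx": 0.625, "sy": 0.0517, "sz": -0.2167, "aperture": 0},
])

```text
time: 27.35
ee_pos: [0.5749, 0.0696, 0.1434]
tool_rot: [3.141, -0.0, 1.571]
ft_force: [0.3, 0.1, -1.0]
width: 0.55
grip_force: 61.9
```

>>> advance([
  {"sx": 0.075, "sy": 0.0067, "aperture": 0},
  {"sx": 0.15, "sy": 0.0133, "aperture": 0},
  {"sx": 0.225, "sy": 0.02, "aperture": 0},
  {"sx": 0.3, "sy": 0.025, "aperture": 0},
  {"sx": 0.3583, "sy": 0.03, "aperture": 0},
  {"sx": 0.3883, "sy": 0.03, "aperture": 0},
  {"sx": 0.3883, "sy": 0.03, "aperture": 0},
  {"sx": 0.3883, "sy": 0.03, "sz": 0.0333, "aperture": 0},
  {"sx": 0.3883, "sy": 0.03, "sz": 0.0833, "aperture": 0},
  {"sx": 0.3883, "sy": 0.03, "sz": 0.1333, "aperture": 0},
])

```text
time: 28.6
ee_pos: [0.5927, 0.2995, 0.0602]
tool_rot: [-3.141, 0.001, 1.569]
ft_force: [0.6, 0.2, -1.9]
width: 0.545
grip_force: 62.0
```

>>> advance([
  {"sz": 0.0333, "aperture": 0},
  {"sz": 0.0583, "aperture": 0},
  {"sz": 0.0733, "aperture": 0},
  {"sz": 0.0783, "aperture": 0},
  {"sz": 0.0817, "aperture": 0},
  {"sz": 0.0833, "aperture": 0},
  {"sz": 0.0833, "aperture": 0},
])

```text
time: 29.48
ee_pos: [0.5933, 0.3014, 0.0138]
tool_rot: [3.14, -0.001, 1.571]
ft_force: [-5.0, -0.6, 5.7]
width: 0.553
grip_force: 62.4
```

Units first: shifts go in shares of 600 mm and turns go in shares of pi/2 rad. So -0.15 m is -0.25, -0.13 m is -0.2167.

>>> advance([
  {"aperture": 1},
  {"aperture": 1},
  {"aperture": 1},
  {"aperture": 1},
  {"aperture": 1},
  {"sz": -0.05, "aperture": 1},
  {"sz": -0.1333, "aperture": 1},
  {"sz": -0.2167, "aperture": 1},
  {"sy": -0.0833, "sz": -0.25, "aperture": 1},
  {"sy": -0.1667, "sz": -0.25, "aperture": 1},
  {"sy": -0.1667, "sz": -0.25, "aperture": 1},
])

```text
time: 30.85
ee_pos: [0.4905, 0.3014, 0.1628]
tool_rot: [-3.141, -0.0, 1.573]
ft_force: [0.2, -0.1, -0.6]
width: 1.002
grip_force: 0.0
```

```bash
python3 - <<'E'
from h import *
p,W=cloud("scene")
cv2.imwrite("pics/s5.png",cv2.cvtColor(cv2.resize(p[130:250,150:500],None,fx=2.2,fy=2.2,interpolation=cv2.INTER_CUBIC),cv2.COLOR_RGB2BGR))
W=W.reshape(-1,3)
def pts(x0,x1,y0,y1,z0,z1):
    m=(W>[x0,y0,z0]).all(1)&(W<[x1,y1,z1]).all(1);return W[m]
t=np.array([.580,.185]);a=-.1118;R=np.array([[np.cos(a),-np.sin(a)],[np.sin(a),np.cos(a)]])
for n,b in [("can",(.555,.63,.265,.34,.086,.1)),("nozzle",(.55,.62,.19,.26,.095,.115)),("canister",(.54,.615,.11,.18,.068,.078)),("jar",(.53,.605,.03,.105,.058,.07))]:
    q=pts(*b); r=cv2.minAreaRect(q[:,:2].astype(np.float32)*1000); print(n,len(q),np.round((np.array(r[0])/1000-t)@R,4),np.round(r[1],1),np.median(q[:,2]).round(4))
E
```

```text
can 294 [-1.000e-04  1.169e-01] [49.5 47.8] 0.0927
nozzle 31 [0.0018 0.0378] [10.2  8.8] 0.1
canister 193 [ 0.0015 -0.0396] [46.9 43.2] 0.0739
jar 350 [ 0.0028 -0.1174] [52.1 53.8] 0.0644
```

View pics/s5.png

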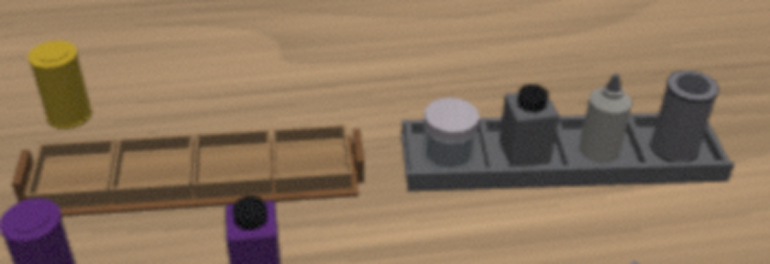

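All four stand upright in the tray, with jar (450,132), canister (529,128), bottle (606,125) and can (684,115). Each is within about 3 mm of its cell centre, and the arm is clear.

```bash
python3 -c "from plant import *; print(job_done())"
```

```text
the job is handed in; nothing more can be done
None
```

I moved the jar, canister, bottle and can into the tray in reverse order, each upright on its cell floor and within about 3 mm of the cell centre, and handed the job in at about 31 s; the first jar grasp closed on top of its lid (about 6 N) because the height readout was 28 mm low, and I corrected for that.

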